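# Clamp a jade bangle on the bench chuck with its removable crank

### The job

A jade bangle lies over the three white pins of the bench chuck. Fit the loose crank squarely and fully home on the chuck's square spindle and wind it clockwise (seen from above) until the pins hold the bangle snugly all round: stop as soon as you feel the drag clearly rise above the free running drag, never force it, for the stone cracks. Then lift the crank off, stand it upright on the counter clear of the chuck and let go; do not knock the bangles, and leave everything else where it is.

Things in the scene. Friction and masses are not known exactly. Their poses are not given: they have to be found in the camera images.
- spindle_foot (a point): The chuck's square spindle: brass, 14 mm across its flats, standing 22 mm up from a round steel collar (diameter 30 mm), its top edges chamfered 2.5 mm. This point is on its axis at the foot of the square, on the collar's top, 48 mm above the counter; z is up, x and y are square to the flats and turn with the spindle. The crank is home when its underside rests on the collar.
- spindle (a joint): Spindle angle in rad, growing clockwise seen from above; starts at 0 to 0.8. It drives the three pins outwards together, 1.9 mm per rad, and stays where it is left. How far it must turn (1 to 4.5 rad) depends on the bangle's bore (52 to 60 mm), which is not told. Running free it takes about 0.3 N m, 5 N at the moving knob (some 3 N once it stops); see pin0 for the feel of the grip.
- chuck: The expanding bangle chuck, fixed to the counter: a dark flange of diameter 128 mm, on it a round body of diameter 96 mm whose flat top, 30 mm above the counter, carries the bangle and the pins around the spindle. The origin is on the spindle's axis at counter height.
- pin0: One of three white nylon pins (diameter 10 mm, 13 mm tall), 120 degrees apart on the chuck, that slide outwards against the bangle's inside. Once all press, the drag at the knob climbs by some 5 N within 0.3 rad of turn: 0.8 to 4 N above free running is snug (2 N is ideal), 4.5 N above is too much for the stone. Origin at the pin's foot; x points outwards.
- pin1: The second pin, as pin0.
- pin2: The third pin, as pin0.
- crank_hub (a point): Hub of the loose steel crank, which stands upright on it: a square block 28 x 28 mm, 44 mm tall, in its underside a square socket 15.5 mm wide and 24 mm deep, its walls square to x and y. This point is the hub's centre, 22 mm above its underside; z is up, x points along the arm to the knob. The two y faces are free flats to grasp.
- crank_foot (a point): Centre of the crank hub's underside, at the mouth of the socket; axes as crank_hub. It is 22 mm below crank_hub.
- crank_knob (a point): Middle of the crank's red knob, an upright cylinder of diameter 18 mm that spins freely on its pin: 62 mm out from the hub's axis along the crank's x, 49 mm above the crank's underside. The knob reaches from 28 to 70 mm above the underside, the end of the arm below it (diameter 22 mm) from 14 to 27 mm.
- bangle_green_mid (a point): A jade bangle, one of three sorts: round bar 10 mm thick bent to a ring, lying flat. This point is the middle of its ring, half-way up (5 mm). Green.
- bangle_lilac_mid (a point): A jade bangle, one of three sorts: round bar 10 mm thick bent to a ring, lying flat. This point is the middle of its ring, half-way up (5 mm). Lilac and pale.
- bangle_amber_mid (a point): A jade bangle, one of three sorts: round bar 10 mm thick bent to a ring, lying flat. This point is the middle of its ring, half-way up (5 mm). Pale with a honey-coloured quarter.
- bangle_green: The green bangle as a solid; origin 5 mm below its middle.
- bangle_lilac: The lilac bangle as a solid; origin 5 mm below its middle.
- bangle_amber: The pale and honey-coloured bangle as a solid; origin 5 mm below its middle. One of the three bangles is on the chuck, the other two lie on a low display block (230 x 120 mm, 30 mm high).
- crank: The crank as a solid, 0.2 to 0.45 kg; origin at the centre of the hub's underside, axes as crank_hub. The arm (14 mm wide, 16 to 25 mm above the underside) leaves the hub along +x to the red knob; a counterweight (diameter 28 mm, 12 to 30 mm above the underside) sits 40 mm out along -x.
- pen: A blue marker pen, 140 mm long, 13 mm thick, lying on the counter; not part of the job. Origin 10 mm from its middle.
- loupe: A black and steel folding loupe, 55 x 28 x 22 mm, on the counter; not part of the job. Origin under its round lens.
Not all that is in view belongs to the job. What is meant by the bangle_green is not blue, and is the smaller of those in its own colour.

How it is judged (in metres and radians):
On the way, in this order (a step that is already met when the one before it is completed fails the run):
1. The crank is fully home on the square spindle (z of crank_foot in the frame of spindle_foot below 0.003 m and horizontal distance between crank_foot and spindle_foot below 0.004 m and angle between crank_foot's own z axis and vertical below 0.12 rad), for 0.2 s.
2. With the crank on the spindle, all three pins press on the bangle (z of crank_foot in the frame of spindle_foot below 0.01 m and horizontal distance between crank_foot and spindle_foot below 0.004 m and angle between crank_foot's own z axis and vertical below 0.12 rad and contact force between each of pin0, pin1, pin2 and anything else above 5 N), for 0.2 s.
At the end, for the whole second after the job is handed in: Each of the three pins presses on the bangle with 5 to 50 N, all bangles lie flat (within 0.1 rad), and the crank stands upright (within 0.08 rad) and still on the counter, its hub at least 80 mm from the spindle's axis (contact force between pin0 and anything else between 5 and 50 N and contact force between pin1 and anything else between 5 and 50 N and contact force between pin2 and anything else between 5 and 50 N and height (world z) of crank_foot below 0.004 m and angle between crank_foot's own z axis and vertical below 0.08 rad and linear speed of crank below 0.02 m/s and horizontal distance between crank_foot and spindle_foot above 0.08 m and angle between each of bangle_green, bangle_lilac, bangle_amber's own z axis and vertical below 0.1 rad); the robot touches nothing.
It fails at once if The bangle is over-tightened: a pin presses with more than 50 N (contact force between any of pin0, pin1, pin2 and anything else above 50 N).
It fails at once if A bangle is knocked by the crank or the robot (more than 3 N) (contact force between any of crank, the fingers, the arm and bangle_green above 3 N or contact force between any of crank, the fingers, the arm and bangle_lilac above 3 N or contact force between any of crank, the fingers, the arm and bangle_amber above 3 N).
It fails at once if A bangle is moved by more than 12 mm (distance of any of bangle_green_mid, bangle_lilac_mid, bangle_amber_mid from where it was at the start of the episode above 0.012 m).
It fails at once if The pen or the loupe is moved by more than 20 mm (distance of any of pen, loupe from where it was at the start of the episode above 0.02 m).
It also fails if it takes over 72 s, if anything falls off the work surface, if the arm or the gripper's body presses on something with over 40 N, if the wrist force passes 120 N, or if a joint passes its speed limit or range.

### The arm

A 6-joint arm with a two-finger parallel gripper is mounted at the origin on the work surface. World frame = base frame: x ahead of the robot, y to its left, z up, the work surface at z = 0. Lengths are in mm, angles in degrees, forces in N, time in s.
With the tool pointing down it reaches from about 350 to 850 mm from the base axis. Payload 8.1 kg.
Tool frame: the origin (TCP) lies between the finger pads; the fingertips stand 19 mm ahead of it and the grasp point (between the pads) is the TCP (nose_length is the distance from the TCP to the fingertips, in mm); y points along the fingers, x is the direction in which the jaws open and shut, and the axes are right-handed (so a half turn about y gives the same grasp; the last joint's range is limited). The gripper opens to 85 mm and grips with 20 to 120 N. Pads are 22 mm wide; open, the fingers measure 114 mm over their backs; the gripper's body (76 mm by 85 mm) begins 54 mm behind the grasp point. The pads swing forward as they close: fully open they stand 13 mm farther back than shut.
Start: joints at [70.565, 7.471, 85.268, -0, 87.261, -4.893], TCP at [150.628, 580.79, 250.292] pointing down, gripper open.
Joint ranges: [-169.43, 169.43], [-51.17, 129.36], [1.28, 143.12], [-76.62, 256.62], [0, 156.53], [-152.29, 152.29]. Speed limits (degrees/s): [136.94, 136.94, 159.86, 180, 180, 180].

### API

Orientations are given as [roll, pitch, yaw] about the fixed x, y, z axes, in that order (R = Rz(yaw) Ry(pitch) Rx(roll)).
In Python, from bench import sense, snapshot, camera_info, hand_in, nose_length gives the robot as it stands.
- The arm moves only by the tool arm_command, never from a script. Its argument "commands" is a list of rows, each a list of 3 entries, a list of its own where there are three numbers: the opening in per cent of the stroke, from 0 (shut) to 100 (fully open), then the shift along the world's x, y, z in units of 30 mm (1.0 is 30 mm), then the turn, a rotation vector about the world's x, y, z in degrees. A call has 1 to 5 rows; each row shifts and turns the pose as measured when the row begins; what a row does not reach is not made up. A row lasts 1/12 s, in which the tool goes at most 41.7 mm and 7.16 degrees, less where a joint would pass 70% of its speed; a pose out of reach is approached as far as the arm can. A call is refused whole if a number of a shift passes 1 or a number of a turn 7.16, either way. A call with a gripper value outside its range is refused whole. The fingers move at their own pace and stop on an object; "force" is the grip in N (left out, the last holds). Time passes only in rows, so rows that do not move let the fingers close. It gives the time, the measured TCP pose, the force and the opening at its end, in the units of the state.
- sense(): the state, without advancing time (a new reading comes with each control period).
- snapshot(name): name is "scene" or "top"; returns the picture (480x640x3 uint8, blue, green, red); there is no depth.
- camera_info(name): a dict with "fx", "fy", "cx", "cy" (pixels), "rvec" (rotation vector, rad) and "tvec" (3), from world to camera coordinates, as OpenCV has them. Camera axes: x right, y down, z forward; pixel columns grow to the right and rows downward; lengths in mm; the calibration is good to about 2 mm. A picture is of the moment at which its call begins. camera_info takes no time and is no camera call.
- hand_in(): hands the job in, once; it reports no verdict.
The state is a dict: "time": time; "joint_pos": joint angles; "qd": joint speeds; "joint_efforts": joint torques, N m; "tool_pos": TCP position; "tcp_rot": TCP orientation; "ft_force": force on the tool from outside, world axes, zero at the start; "wrist_torque": the same for the moment, N m; "finger_gap": finger opening in mm.
Only numpy, scipy, OpenCV 4.12 (cv2) and the standard library are available. Lean on these libraries where they do the work, as an engineer would, in place of code of your own. Each camera call takes 0.05 s, during which the arm holds its last target. There are 200 camera calls.

## Working session

There is one attempt and no reset: what is moved stays moved. The work goes in short steps, Python scripts to look and compute and a tool call to move; the robot and the scene stay as the last step left them, time stands still between calls to the robot, and variables do not carry over. Pictures are saved under pics/ and viewed, about 8 in all and at most 12, crops included, and the job is handed in when it is done.

Besides the shell and the picture viewer there is one more tool, called by a JSON object that holds its "method" and its "body". arm_command: Moves the arm, as the interface text tells. Its arguments: {"type":"object","properties":{"commands":{"type":"array"},"force":{"type":"number"}},"required":["commands"]}

```bash
mkdir -p pics; cat > h.py <<'E'
import numpy as np, cv2
from bench import sense, snapshot, camera_info, hand_in
def cam(n):
    c=camera_info(n);K=np.array([[c['fx'],0,c['cx']],[0,c['fy'],c['cy']],[0,0,1.]])
    return K,np.array(c['rvec'],float).ravel(),np.array(c['tvec'],float).ravel()
def back(n,uv,z):
    K,r,t=cam(n);R=cv2.Rodrigues(r)[0]
    d=R.T@np.linalg.inv(K)@np.array([uv[0],uv[1],1.]);o=-R.T@t
    return o+d*(z-o[2])/d[2]
def proj(n,p):
    K,r,t=cam(n);return cv2.projectPoints(np.array(p,float).reshape(-1,1,3),r,t,K,None)[0][:,0]
E
python3 - <<'E'
from h import *
for n in('top','scene'):
    cv2.imwrite(f'pics/{n}0.png',snapshot(n)); K,r,t=cam(n); print(n,K[0,0],-cv2.Rodrigues(r)[0].T@t)
print(sense())
E
```

```text
top 614.8468053907968 [ 392.45899942   -2.49839299 1059.44747619]
scene 495.680633706686 [956.98878192 242.59359528 842.24260094]
{'time': 0.1, 'joint_pos': array([ 7.05660070e+01,  7.51194837e+00,  8.53242204e+01,  7.40822557e-05,
        8.72612654e+01, -4.89354555e+00]), 'qd': array([ 0.02095118, -0.01854679, -0.14744522, -0.07392779,  0.06342236,
        0.03818913]), 'joint_efforts': array([ 8.13306269e-04, -5.70954072e+01, -5.01940978e+01, -2.04888802e-04,
        8.15370935e-03,  8.13883889e-05]), 'tool_pos': array([150.46392608, 580.34191136, 249.32581532]), 'tcp_rot': array([-89.99161467,   0.09707277,  75.45955603]), 'ft_force': array([ 0.82615097,  0.61382849, -0.38490052]), 'wrist_torque': array([-0.02476144, -0.03921183,  0.0014786 ]), 'finger_gap': 85.17528326856898}
```

View pics/top0.png

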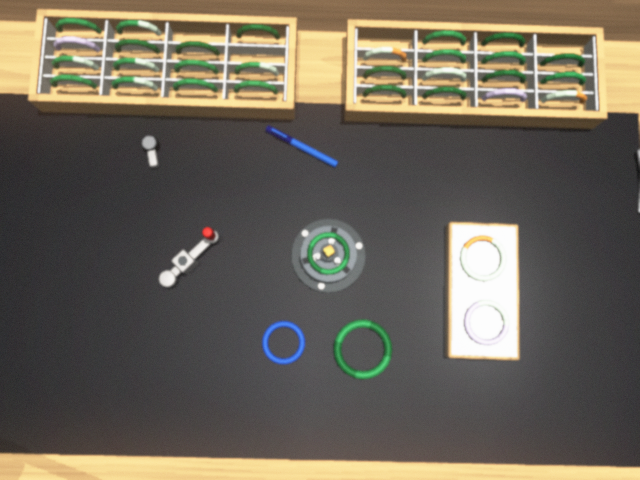

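View pics/scene0.png

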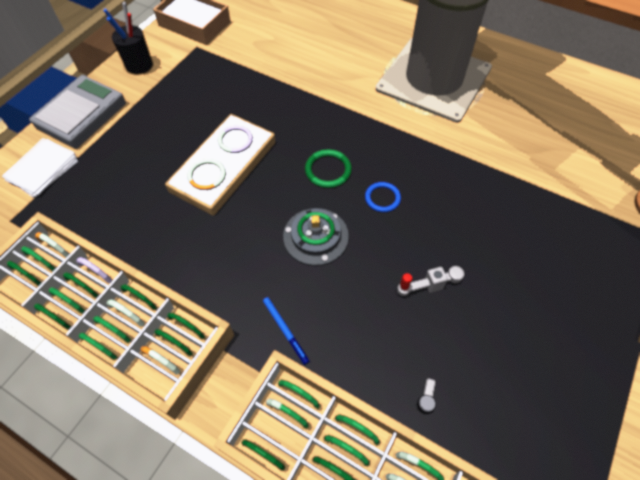

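The top view shows the crank (hub at about 182,261; red knob 208,232; counterweight 167,279) and the chuck at (329,252) with a small green bangle on it. The large green ring at (362,349) and the blue ring at (284,342) are decoys. The smaller green one, on the chuck, fits "bangle_green". I'll confirm with an enlarged crop.

```bash
python3 - <<'E'
from h import *
a=np.mean([snapshot('top') for _ in range(4)],0).astype('uint8'); b=np.mean([snapshot('scene') for _ in range(4)],0).astype('uint8')
cv2.imwrite('pics/top1.png',a);cv2.imwrite('pics/scene1.png',b)
def cr(im,u,v,w): return cv2.resize(im[v-w*3//4:v+w*3//4,u-w:u+w],(400,300),interpolation=cv2.INTER_CUBIC)
m=np.vstack([np.hstack([cr(a,329,252,40),cr(a,188,256,40)]),np.hstack([cr(b,316,230,40),cr(b,432,280,40)])])
cv2.imwrite('pics/crop1.png',m)
hsv=cv2.cvtColor(a,cv2.COLOR_BGR2HSV).astype(int)
# spindle: yellow blob
def blob(mask,u,v,w):
    ys,xs=np.nonzero(mask[v-w:v+w,u-w:u+w]);return np.column_stack([xs+u-w,ys+v-w]).astype(np.float32)
sat=(hsv[...,1]>90)&(hsv[...,2]>90)
p=blob(sat&(hsv[...,0]>12)&(hsv[...,0]<32),329,252,14);print('brass',len(p),p.mean(0),cv2.minAreaRect(p),back('top',p.mean(0),70))
p=blob(sat&(hsv[...,0]>40)&(hsv[...,0]<90),329,252,30);e=cv2.fitEllipse(p);print('green',p.mean(0),e,back('top',p.mean(0),35))
p=blob((hsv[...,1]>120)&((hsv[...,0]<8)|(hsv[...,0]>172)),208,232,15);print('red',p.mean(0),back('top',p.mean(0),65))
c=cv2.cvtColor(a,cv2.COLOR_BGR2GRAY)
p=blob(c>120,188,256,40);r=cv2.minAreaRect(p);print('crank',r)
hs=cv2.cvtColor(b,cv2.COLOR_BGR2HSV).astype(int)
E
```

```text
brass 94 [328.4468  250.56383] ((328.5, 250.5), (9.707253456115723, 9.707253456115723), 56.3099365234375) [530.31515306 -22.05978025  70.        ]
green [328.0955 253.1009] ((328.0159912109375, 252.97372436523438), (37.77104949951172, 37.95789337158203), 107.9216537475586) [530.86977678 -22.26730538  35.        ]
red [207.75833 232.5    ] [555.29225611 175.74917391  65.        ]
crank ((187.00003051757812, 256.5000305175781), (17.67766761779785, 75.6604232788086), 45.0)
```

View pics/crop1.png

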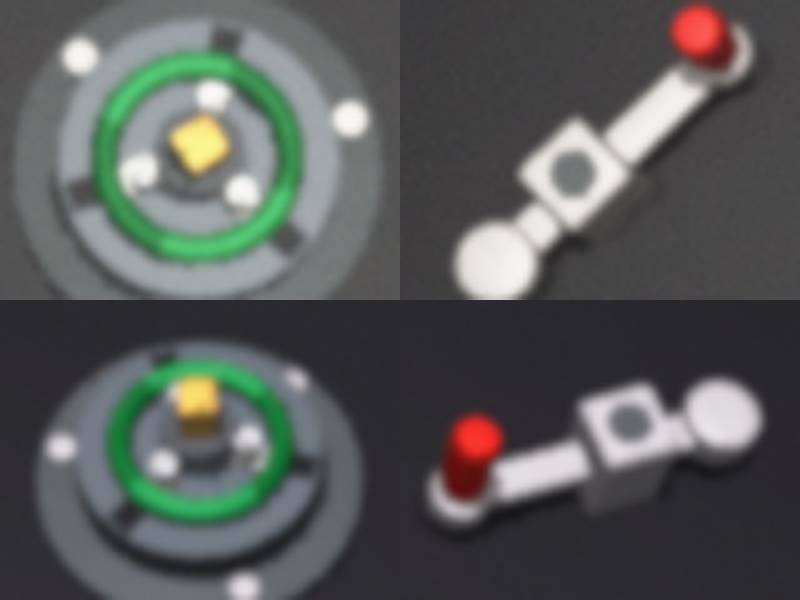

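Confirmed: the ring on the chuck is the small green one, the pins sit well inside it, and the crank stands upright with its arm towards the knob. Next I'll fit the poses with silhouette models in both cameras.

```bash
cat > fit.py <<'E'
from h import *
from scipy.optimize import minimize
S=8
def cyl(x,y,r,z0,z1):
    a=np.linspace(0,2*np.pi,24,endpoint=False);c=np.c_[x+r*np.cos(a),y+r*np.sin(a)]
    return np.vstack([np.c_[c,np.full(24,z)] for z in(z0,z1)])
def box(x0,x1,y0,y1,z0,z1): return np.array([[x,y,z] for x in(x0,x1) for y in(y0,y1) for z in(z0,z1)],float)
CR=[box(-14,14,-14,14,0,44),box(0,62,-7,7,16,25),box(-40,0,-6,6,16,25),cyl(-40,0,14,12,30),cyl(62,0,11,14,27),cyl(62,0,9,28,70)]
SP=[np.vstack([box(-7,7,-7,7,48,67.5),box(-4.5,4.5,-4.5,4.5,70,70)])]
def sil(n,parts,q,win):
    u0,v0,w,h=win;m=np.zeros((h*S,w*S),np.uint8);c,s=np.cos(q[2]),np.sin(q[2])
    for P in parts:
        W=np.c_[q[0]+c*P[:,0]-s*P[:,1],q[1]+s*P[:,0]+c*P[:,1],P[:,2]]
        uv=(proj(n,W)-[u0,v0]+.5)*S
        cv2.fillConvexPoly(m,cv2.convexHull(np.round(uv).astype(np.int32)),255)
    m=cv2.resize(m,(w,h),interpolation=cv2.INTER_AREA).astype(float)/255
    return cv2.GaussianBlur(m,(0,0),.8)
def fit(parts,q0,obs,wins):
    def cost(p):
        q=[p[0],p[1],p[2]/30]
        return sum(((sil(n,parts,q,wins[n])-obs[n])**2).sum() for n in obs)
    p0=[q0[0],q0[1],q0[2]*30]
    r=minimize(cost,p0,method='Nelder-Mead',options=dict(initial_simplex=np.array([p0]+[np.add(p0,d) for d in([4,0,0],[0,4,0],[0,0,4])]),xatol=.05,fatol=.01))
    return [r.x[0],r.x[1],np.degrees(r.x[2]/30)],r.fun
def crop(im,win): u,v,w,h=win;return im[v:v+h,u:u+w]
E
python3 - <<'E'
from fit import *
ims={'top':cv2.imread('pics/top1.png'),'scene':cv2.imread('pics/scene1.png')}
wc={'top':(145,212,90,90),'scene':(385,250,95,62)};ws={'top':(314,238,30,26),'scene':(300,208,32,32)}
q0=[517,213,np.radians(-44)]
oc={}
for n in ims:
    c=crop(ims[n],wc[n]).astype(float).max(2);lo=np.percentile(c,30);oc[n]=np.clip((c-lo-25)/(50),0,1)
    ob=crop(ims[n],ws[n]).astype(float); 
    globals().setdefault('os_',{})[n]=np.clip((ob[...,2]-ob[...,0]-25)/40,0,1)
for k in (['top'],['scene'],['top','scene']):
    print(k,'crank',fit(CR,q0,{n:oc[n] for n in k},wc),'spindle',*[fit(SP,[530,-22,np.radians(a)],{n:os_[n] for n in k},ws) for a in(30,60)])
g=cv2.cvtColor(ims['top'],cv2.COLOR_BGR2GRAY)
# pins: white, near crop positions
hsv=cv2.cvtColor(ims['top'],cv2.COLOR_BGR2HSV)
for uv in((212,96),(138,170),(242,192)):
    u=289+uv[0]/5;v=222+uv[1]/5;p=back('top',(u,v),43);print('pin',p)
for uv in((226,40),(82,192),(287,240)):
    print('slot',back('top',(289+uv[0]/5,222+uv[1]/5),30))
E
```

```text
['top'] crank ([np.float64(512.1527218707988), np.float64(220.18093227247596), np.float64(-43.866649152522925)], np.float64(131.27542158426994)) spindle ([np.float64(532.3664150846914), np.float64(-22.518609142186648), np.float64(34.638012574113056)], np.float64(5.188580885114092)) ([np.float64(532.4482203668512), np.float64(-22.22218938811801), np.float64(32.87111216875531)], np.float64(5.108420418431365))
['scene'] crank ([np.float64(507.0149835916076), np.float64(219.23525416586722), np.float64(-42.79385454551105)], np.float64(170.77260778502375)) spindle ([np.float64(527.2215330713977), np.float64(-23.818426237103992), np.float64(43.81034439550274)], np.float64(7.448072250179557)) ([np.float64(526.4751617744752), np.float64(-24.16681039521085), np.float64(60.79161168256811)], np.float64(9.452044449979518))
['top', 'scene'] crank ([np.float64(510.2626975952917), np.float64(219.97080985265922), np.float64(-43.4817129858595)], np.float64(404.1399308029285)) spindle ([np.float64(531.3658486847156), np.float64(-22.327794439870495), np.float64(33.10588960978594)], np.float64(31.273142413929627)) ([np.float64(531.1457363314435), np.float64(-22.37344080322417), np.float64(33.37333008644776)], np.float64(31.302717609518737))
pin [550.02814059 -27.14444744  43.        ]
pin [524.38260619  -3.07858749  43.        ]
pin [517.95648999 -37.91473898  43.        ]
slot [571.43179424 -31.75671743  30.        ]
slot [518.07249952  15.57557638  30.        ]
slot [503.70451463 -53.89092132  30.        ]
```

{"method": "arm_command", "body": {"commands": [[100,[0.9,-0.9,-0.1],[0,0,-3]],[100,[0.9,-0.9,-0.1],[0,0,-3]],[100,[0.9,-0.9,-0.1],[0,0,-3]],[100,[0.9,-0.9,-0.1],[0,0,-3]],[100,[0.9,-0.9,-0.1],[0,0,-3]]], "force": 60}}

```text
time: 0.92
tool_pos: [283.4, 445.9, 235.3]
tcp_rot: [-89.9, -0.2, 60.6]
ft_force: [0.9, 1.0, 0.3]
finger_gap: 85.2
```

{"method": "arm_command", "body": {"commands": [[100,[0.9,-0.9,-0.1],[0,0,-3]],[100,[0.9,-0.9,-0.1],[0,0,-3]],[100,[0.9,-0.9,-0.1],[0,0,-3]],[100,[0.9,-0.9,-0.1],[0,0,-3]],[100,[0.9,-0.9,-0.1],[0,0,0]]]}}

```text
time: 1.33
tool_pos: [423.4, 303.6, 221.0]
tcp_rot: [-89.9, -0.4, 47.9]
ft_force: [1.3, 0.8, -0.2]
finger_gap: 85.4
```

{"method": "arm_command", "body": {"commands": [[100,[0.9,-0.9,-0.3],[0,0,-0.7]],[100,[0.9,-0.9,-0.3],[0,0,-0.7]],[100,[0.9,-0.9,-0.3],[0,0,0]],[100,[0.1,-0.1,-1],[0,0,0]],[100,[0,0,-1],[0,0,0]]]}}

```text
time: 1.75
tool_pos: [521.0, 209.3, 140.7]
tcp_rot: [-90.5, -1.3, 46.0]
ft_force: [-0.7, 0.1, -1.0]
finger_gap: 85.5
```

{"method": "arm_command", "body": {"commands": [[100,[0,0,-0.5],[0,0,0]],[100,[0,0,0],[0,0,0]]]}}

```text
time: 1.92
tool_pos: [518.9, 206.2, 118.8]
tcp_rot: [-90.3, -0.9, 45.7]
ft_force: [-1.1, 0.8, -0.2]
finger_gap: 85.7
```

```bash
python3 - <<'E'
from h import *
s=sense();print(s['tool_pos'],s['tcp_rot'],s['joint_pos'],s['wrist_torque'])
a=snapshot('scene');cv2.imwrite('pics/s2.png',cv2.resize(a[200:350,340:540],(800,600),interpolation=cv2.INTER_CUBIC))
E
```

```text
[518.88670595 206.15599049 118.80659453] [-90.30753361  -0.87460437  45.74064749] [ 16.30597418   6.08335711 100.9002032    0.17018467  72.10367366
 -29.48333307] [0.03484515 0.02914082 0.02712924]
```

View pics/s2.png

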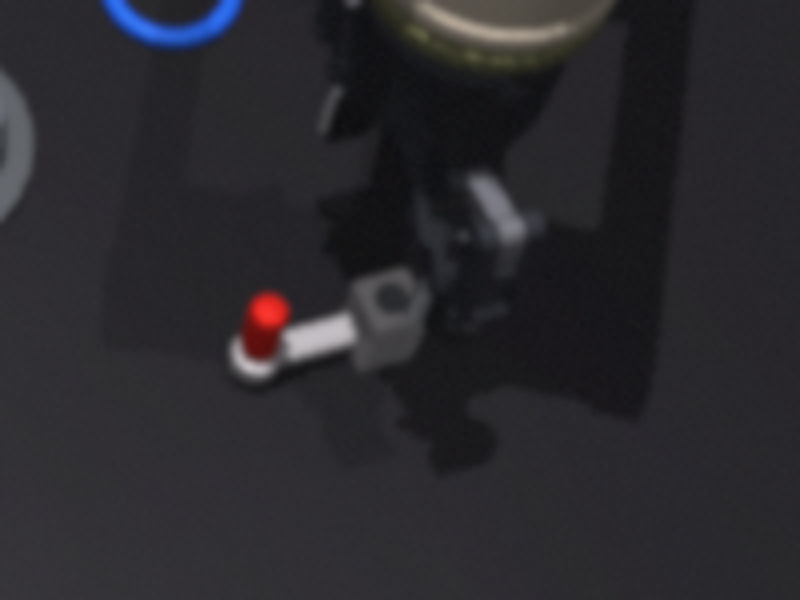

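The picture shows the gripper just beyond the hub (hub at about 390,320 in the crop). I'll correct the position, level the tool, then descend.

```bash
cat >> h.py <<'E'
from scipy.spatial.transform import Rotation as Ro
def todo(x=None,y=None,z=None,yaw=None):
    s=sense();p=s['tool_pos'];r=s['tcp_rot']
    c=Ro.from_euler('xyz',r,degrees=True);d=Ro.from_euler('xyz',[-90,0,r[2] if yaw is None else yaw],degrees=True)
    t=np.array([p[i] if v is None else v for i,v in enumerate((x,y,z))])
    print('shift/30',np.round((t-p)/30,3),'rot',np.round((d*c.inv()).as_rotvec(degrees=True),2),'pose',np.round(p,1),np.round(r,2),'F',np.round(s['ft_force'],1),'T',np.round(s['wrist_torque'],3),'J6',round(s['joint_pos'][5],1),'gap',round(s['finger_gap'],1),'t',s['time'])
E
python3 -c "
from h import *
todo(510,219.7,60,46.4)"
```

```text
shift/30 [-0.305  0.444 -2.003] rot [-0.42  0.87  0.64] pose [519.1 206.4 120.1] [-90.33  -0.91  45.76] F [ 0.  -0.4  0.8] T [-0.008  0.012  0.027] J6 -29.5 gap 85.9 t 1.9667
```

{"method": "arm_command", "body": {"commands": [[100,[-0.3,0.45,0],[-0.4,0.9,0.6]],[100,[0,0,0],[0,0,0]],[100,[0,0,-0.8],[0,0,0]],[100,[0,0,-0.6],[0,0,0]],[100,[0,0,0],[0,0,0]]]}}

```text
time: 2.38
tool_pos: [514.5, 222.9, 86.1]
tcp_rot: [-90.3, -0.6, 46.5]
ft_force: [-1.1, 0.6, -0.8]
finger_gap: 85.5
```

```bash
python3 -c "
from h import *
todo(510,219.7,28,46.4)"
```

```text
shift/30 [-0.151 -0.105 -1.936] rot [-0.22  0.63 -0.11] pose [514.5 222.9  86.1] [-90.3   -0.59  46.51] F [-1.1  0.6 -0.8] T [-0.039  0.001 -0.041] J6 -28.3 gap 85.5 t 2.3833
```

{"method": "arm_command", "body": {"commands": [[100,[-0.15,-0.1,-0.5],[-0.2,0.6,0]],[100,[0,0,-0.6],[0,0,0]],[100,[0,0,-0.5],[0,0,0]],[100,[0,0,-0.2],[0,0,0]],[100,[0,0,0],[0,0,0]]]}}

```text
time: 2.8
tool_pos: [513.5, 221.1, 36.5]
tcp_rot: [-90.3, -0.4, 46.6]
ft_force: [-0.5, -0.2, -0.4]
finger_gap: 85.4
```

```bash
python3 -c "
from h import *
todo(510,219.7,28,46.4)"
```

```text
shift/30 [-0.115 -0.047 -0.282] rot [-0.15  0.49 -0.23] pose [513.5 221.1  36.5] [-90.26  -0.45  46.63] F [-0.5 -0.2 -0.4] T [-0.006 -0.006  0.106] J6 -28.6 gap 85.4 t 2.8
```

{"method": "arm_command", "body": {"commands": [[100,[-0.12,-0.05,-0.25],[-0.2,0.5,-0.2]],[100,[0,0,0],[0,0,0]],[30,[0,0,0],[0,0,0]],[30,[0,0,0],[0,0,0]],[30,[0,0,0],[0,0,0]]]}}

```text
time: 3.22
tool_pos: [511.5, 219.9, 31.9]
tcp_rot: [-90.1, -0.1, 46.4]
ft_force: [0.2, 0.6, 0.7]
finger_gap: 51.6
```

{"method": "arm_command", "body": {"commands": [[0,[0,0,0],[0,0,0]],[0,[0,0,0],[0,0,0]],[0,[0,0,0],[0,0,0]],[0,[0,0,0],[0,0,0]],[0,[0,0,0],[0,0,0]]]}}

```text
time: 3.63
tool_pos: [512.1, 220.1, 33.1]
tcp_rot: [-90.2, -0.2, 46.4]
ft_force: [-0.3, -0.3, 0.4]
finger_gap: 27.3
```

```bash
python3 -c "
from h import *
todo(510,219.7,28,46.4)"
```

```text
shift/30 [-0.071 -0.013 -0.169] rot [-0.01  0.24 -0.02] pose [512.1 220.1  33.1] [-90.16  -0.18  46.42] F [-0.3 -0.3  0.4] T [ 0.025 -0.033  0.018] J6 -28.4 gap 27.3 t 3.6333
```

Gripped (gap 27.3). Lift and carry, turning +76.5°.

{"method": "arm_command", "body": {"commands": [[0,[0,0,0.6],[0,0,0]],[0,[0,0,1],[0,0,0]],[0,[0,0,1],[0,0,0]],[0,[0,0,1],[0,0,0]],[0,[0,0,0.4],[0,0,0]]], "force": 90}}

```text
time: 4.05
tool_pos: [504.2, 217.5, 148.4]
tcp_rot: [-89.7, 0.7, 46.4]
ft_force: [1.2, 0.4, -3.6]
finger_gap: 26.9
```

{"method": "arm_command", "body": {"commands": [[0,[0.08,-0.9,0],[0,0,7]],[0,[0.08,-0.9,0],[0,0,7]],[0,[0.08,-0.9,0],[0,0,7]],[0,[0.08,-0.9,0],[0,0,7]],[0,[0.08,-0.9,0],[0,0,7]]]}}

```text
time: 4.47
tool_pos: [516.8, 84.1, 152.7]
tcp_rot: [-89.8, 0.3, 82.2]
ft_force: [0.7, -0.3, -3.2]
finger_gap: 26.4
```

```bash
python3 -c "
from h import *
todo(532,-22.8,135,123.4)"
```

```text
shift/30 [ 0.507 -3.564 -0.589] rot [ 0.39 -0.12 41.22] pose [516.8  84.1 152.7] [-89.8    0.35  82.18] F [ 0.7 -0.3 -3.2] T [-0.009 -0.077  0.009] J6 -78.3 gap 26.4 t 4.4667
```

{"method": "arm_command", "body": {"commands": [[0,[0.1,-0.7,0],[0.1,0,7]],[0,[0.1,-0.7,0],[0.1,0,7]],[0,[0.1,-0.7,0],[0.1,0,7]],[0,[0.1,-0.7,0],[0.1,0,7]],[0,[0.1,-0.6,0],[0,0,7]]]}}

```text
time: 4.88
tool_pos: [528.8, -24.6, 149.4]
tcp_rot: [-89.5, -0.1, 117.9]
ft_force: [-0.0, 0.5, -3.4]
finger_gap: 26.9
```

{"method": "arm_command", "body": {"commands": [[0,[0,0,-0.2],[0,0,5.5]],[0,[0,0,0],[0,0,0]],[0,[0,0,0],[0,0,0]]]}}

```text
time: 5.13
tool_pos: [527.8, -29.1, 141.7]
tcp_rot: [-89.4, -0.2, 123.6]
ft_force: [-0.7, -0.5, -3.8]
finger_gap: 26.5
```

```bash
python3 -c "
from h import *
todo(532,-22.8,135,123.4)"
```

```text
shift/30 [ 0.138  0.209 -0.223] rot [ 0.21 -0.62 -0.24] pose [527.8 -29.1 141.7] [-89.37  -0.17 123.64] F [-0.7 -0.5 -3.8] T [-0.007  0.004 -0.002] J6 -132.1 gap 26.5 t 5.1333
```

{"method": "arm_command", "body": {"commands": [[0,[0.14,0.2,-0.3],[0.2,-0.6,-0.2]],[0,[0,0,-0.3],[0,0,0]],[0,[0,0,-0.2],[0,0,0]],[0,[0,0,0],[0,0,0]],[0,[0,0,0],[0,0,0]]]}}

```text
time: 5.55
tool_pos: [530.6, -21.0, 115.5]
tcp_rot: [-89.8, -0.1, 122.9]
ft_force: [0.0, 0.7, -3.9]
finger_gap: 26.7
```

```bash
python3 -c "
from h import *
todo(532,-22.8,115,123.4)
a=snapshot('top');b=snapshot('scene')
cv2.imwrite('pics/top3.png',a);cv2.imwrite('pics/scene3.png',b)
f=lambda im,u,v:cv2.resize(im[v-50:v+50,u-66:u+66],(800,600),interpolation=cv2.INTER_CUBIC)[:, :]
cv2.imwrite('pics/c3.png',cv2.resize(np.hstack([f(a,329,252),f(b,316,210)]),(800,300)))"
```

```text
shift/30 [ 0.046 -0.059 -0.017] rot [-0.02 -0.2   0.5 ] pose [530.6 -21.  115.5] [-89.85  -0.13 122.9 ] F [ 0.   0.7 -3.9] T [ 0.004 -0.042  0.027] J6 -130.7 gap 26.7 t 5.55
```

View pics/c3.png

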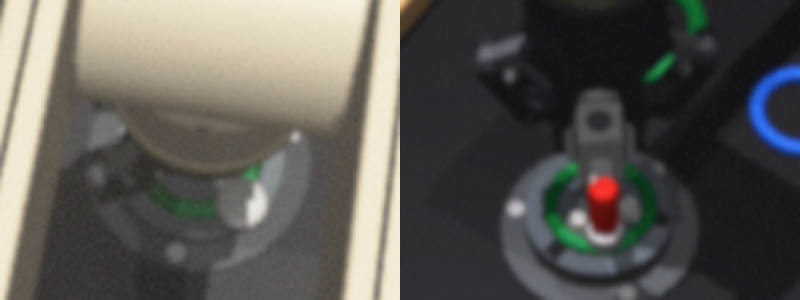

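```bash
cat > rel.py <<'E'
from fit import *
def red(im):
    h=cv2.cvtColor(im,cv2.COLOR_BGR2HSV).astype(int);m=((h[...,0]<8)|(h[...,0]>172))&(h[...,1]>150)&(h[...,2]>60)
    n,l,st,c=cv2.connectedComponentsWithStats(m[150:330,280:460].astype(np.uint8));k=1+np.argmax(st[1:,4]);return c[k]+[280,150],st[k,4]
K=cyl(62,0,9,28,70)
def knobcen(q,z,n='scene'):
    c,s=np.cos(np.radians(q[2])),np.sin(np.radians(q[2]));W=np.c_[q[0]+c*K[:,0]-s*K[:,1],q[1]+s*K[:,0]+c*K[:,1],K[:,2]+z]
    m=cv2.moments(cv2.convexHull(proj(n,W).astype(np.float32)));return np.array([m['m10'],m['m01']])/m['m00']
def solve(uv,yaw,z):
    return minimize(lambda p:((knobcen([p[0],p[1],yaw],z)-uv)**2).sum(),[520,0],method='Nelder-Mead').x
E
python3 - <<'E'
from rel import *
i0=cv2.imread('pics/scene1.png');i1=cv2.imread('pics/scene3.png')
r0,r1=red(i0),red(i1);print(r0,r1)
print('crank0 scene',solve(r0[0],-43.5,0),'now',solve(r1[0],33,82.5),'tool 530.6 -21.0 (at grasp 512.1 220.1)')
w=(300,208,32,32);ob=crop(i0,w).astype(float);o=np.clip((ob[...,2]-ob[...,0]-25)/40,0,1)
def c(p): return ((sil('scene',SP,[p[0],p[1],np.radians(33.3)],w)-o)**2).sum()
r=minimize(c,[528,-23],method='Nelder-Mead',options=dict(initial_simplex=[[528,-23],[532,-23],[528,-19]]));print('spindle scene',r.x,r.fun)
E
```

```text
(array([405.85      , 279.92142857]), np.int32(140)) (array([316.87333333, 227.09333333]), np.int32(150))
crank0 scene [506.06652046 218.92587142] now [526.5912236  -22.42888105] tool 530.6 -21.0 (at grasp 512.1 220.1)
spindle scene [527.4835844  -23.79541969] 7.945764314736252
```

Both estimates agree on a correction of about +1.2, -1.6 mm. Descending gently.

{"method": "arm_command", "body": {"commands": [[0,[0.04,-0.05,-0.1],[0,-0.2,0.4]],[0,[0,0,-0.1],[0,0,0]],[0,[0,0,-0.1],[0,0,0]],[0,[0,0,0],[0,0,0]]]}}

```text
time: 5.98
tool_pos: [533.1, -23.0, 107.6]
tcp_rot: [-90.2, 0.1, 123.3]
ft_force: [0.4, 0.5, -3.8]
finger_gap: 26.7
```

```bash
python3 -c "
from h import *
todo(531.8,-22.6,90,123.3)"
```

```text
shift/30 [-0.044  0.013 -0.585] rot [ 0.01  0.19 -0.04] pose [533.1 -23.  107.6] [-9.0160e+01  1.1000e-01  1.2334e+02] F [ 0.4  0.5 -3.8] T [ 0.041 -0.001  0.008] J6 -131.3 gap 26.7 t 5.9833
```

{"method": "arm_command", "body": {"commands": [[0,[-0.04,0,-0.15],[0,0.2,0]],[0,[0,0,-0.2],[0,0,0]],[0,[0,0,-0.1],[0,0,0]],[0,[0,0,0],[0,0,0]]]}}

```text
time: 6.32
tool_pos: [532.5, -21.9, 95.1]
tcp_rot: [-90.1, -0.1, 123.3]
ft_force: [-1.1, -0.3, -3.8]
finger_gap: 26.2
```

```bash
python3 -c "
from h import *
todo(531.8,-22.6,83,123.3)"
```

```text
shift/30 [-0.022 -0.022 -0.404] rot [-0.12  0.05 -0.02] pose [532.5 -21.9  95.1] [-9.0100e+01 -7.0000e-02  1.2332e+02] F [-1.1 -0.3 -3.8] T [-0.027  0.023  0.059] J6 -131.3 gap 26.2 t 6.3167
```

{"method": "arm_command", "body": {"commands": [[0,[0,0,-0.15],[0,0,0]],[0,[0,0,-0.15],[0,0,0]],[0,[0,0,-0.1],[0,0,0]],[0,[0,0,0],[0,0,0]]]}}

```text
time: 6.65
tool_pos: [532.3, -22.0, 81.2]
tcp_rot: [-90.1, -0.1, 123.3]
ft_force: [-0.5, 0.4, -3.2]
finger_gap: 26.7
```

```bash
python3 -c "
from h import *
todo(531.8,-22.6,81,123.3)"
```

```text
shift/30 [-0.015 -0.018 -0.006] rot [-0.1   0.03 -0.03] pose [532.3 -22.   81.2] [-9.0070e+01 -7.0000e-02  1.2333e+02] F [-0.5  0.4 -3.2] T [ 0.033  0.127 -0.012] J6 -131.3 gap 26.7 t 6.65
```

{"method": "arm_command", "body": {"commands": [[0,[0,0,-0.05],[0,0,0]],[0,[0,0,-0.04],[0,0,0]],[0,[0,0,0],[0,0,0]]]}}

```text
time: 6.9
tool_pos: [532.6, -22.1, 81.5]
tcp_rot: [-90.1, -0.1, 123.3]
ft_force: [-0.6, 1.0, -5.4]
finger_gap: 26.7
```

```bash
python3 -c "
from h import *
todo(531.8,-22.6,81,123.3)"
```

```text
shift/30 [-0.028 -0.015 -0.017] rot [-0.1   0.01 -0.02] pose [532.6 -22.1  81.5] [-9.0060e+01 -8.0000e-02  1.2332e+02] F [-0.6  1.  -5.4] T [ 0.148  0.057 -0.026] J6 -131.3 gap 26.7 t 6.9
```

{"method": "arm_command", "body": {"commands": [[0,[0,0,-0.1],[0,0,0]],[0,[0,0,-0.1],[0,0,0]],[0,[0,0,0],[0,0,0]]]}}

```text
time: 7.15
tool_pos: [533.0, -21.9, 81.9]
tcp_rot: [-90.0, -0.1, 123.3]
ft_force: [-1.6, 1.3, -5.6]
finger_gap: 26.7
```

```bash
python3 -c "
from h import *
todo(531.8,-22.6,81,123.3)"
```

```text
shift/30 [-0.04  -0.023 -0.03 ] rot [-0.12 -0.04 -0.04] pose [533.  -21.9  81.9] [-9.0030e+01 -1.2000e-01  1.2334e+02] F [-1.6  1.3 -5.6] T [0.144 0.227 0.017] J6 -131.3 gap 26.7 t 7.15
```

{"method": "arm_command", "body": {"commands": [[0,[-0.02,-0.01,-0.1],[0,0,0]]]}}

```text
time: 7.23
tool_pos: [533.3, -21.9, 80.9]
tcp_rot: [-90.1, -0.1, 123.3]
ft_force: [-17.0, 6.4, 37.7]
finger_gap: 26.9
```

{"method": "arm_command", "body": {"commands": [[0,[0,0,-0.1],[0,0,0]]]}}

```text
time: 7.32
tool_pos: [533.5, -21.8, 80.9]
tcp_rot: [-90.1, -0.1, 123.3]
ft_force: [-27.2, 3.4, 43.0]
finger_gap: 27.2
```

```bash
python3 -c "
from h import *
todo(531.8,-22.6,81,123.3)
a=snapshot('scene');cv2.imwrite('pics/scene4.png',a)
from rel import red,solve
r=red(a)
for z in (48,52,56):print(r,solve(r[0],33.3,z))
cv2.imwrite('pics/c4.png',cv2.resize(a[180:270,256:376],(800,600),interpolation=cv2.INTER_CUBIC))"
```

```text
shift/30 [-0.056 -0.026  0.004] rot [-0.15  0.05 -0.05] pose [533.5 -21.8  80.9] [-9.0120e+01 -1.0000e-01  1.2335e+02] F [-27.2   3.4  43. ] T [ 0.49   4.793 -0.02 ] J6 -131.4 gap 27.2 t 7.3167
(array([316.44615385, 238.64615385]), np.int32(130)) [529.25907595 -22.56558741]
(array([316.44615385, 238.64615385]), np.int32(130)) [531.28104783 -21.3223417 ]
(array([316.44615385, 238.64615385]), np.int32(130)) [ 5.36046875e+02 -2.39521484e-02]
```

View pics/c4.png

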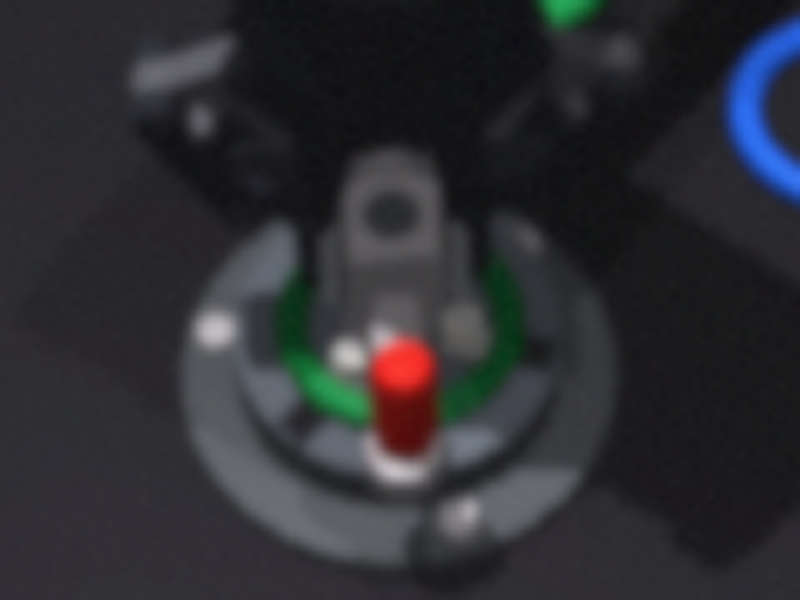

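Pressed home: 43 N upward at z 80.9, i.e. the underside is at about 48 mm. Now relax the side load and start winding.

{"method": "arm_command", "body": {"commands": [[0,[-0.04,-0.02,-0.02],[0,0,0]],[0,[0,0,0],[0,0,-4]],[0,[0,0,0],[0,0,-4]],[0,[0,0,0],[0,0,-4]],[0,[0,0,0],[0,0,-4]]]}}

```text
time: 7.78
tool_pos: [532.4, -21.7, 81.4]
tcp_rot: [-90.2, -0.1, 106.9]
ft_force: [-2.0, -0.2, 0.6]
finger_gap: 26.5
```

```bash
python3 -c "
from h import *
todo(532,-22.5,81)"
```

```text
shift/30 [-0.014 -0.028 -0.013] rot [-0.17  0.16  0.  ] pose [532.4 -21.7  81.4] [-90.2   -0.12 106.91] F [-2.  -0.2  0.6] T [0.043 0.589 0.344] J6 -115.0 gap 26.5 t 7.7833
```

{"method": "arm_command", "body": {"commands": [[0,[-0.01,-0.02,-0.02],[-0.1,0.1,-4]],[0,[0,0,-0.01],[0,0,-4]],[0,[0,0,-0.01],[0,0,-4]],[0,[0,0,-0.01],[0,0,-4]]]}}

```text
time: 8.12
tool_pos: [532.5, -21.8, 81.4]
tcp_rot: [-90.1, -0.1, 90.2]
ft_force: [-4.0, 1.9, 4.1]
finger_gap: 26.4
```

```bash
python3 -c "
from h import *
todo(532,-22.5,81)"
```

```text
shift/30 [-0.017 -0.024 -0.012] rot [-0.05  0.11  0.  ] pose [532.5 -21.8  81.4] [-9.011e+01 -5.000e-02  9.021e+01] F [-4.   1.9  4.1] T [0.219 0.762 0.317] J6 -98.1 gap 26.4 t 8.1167
```

{"method": "arm_command", "body": {"commands": [[0,[-0.01,-0.02,-0.02],[0,0.1,-4]],[0,[0,0,-0.01],[0,0,-4]],[0,[0,0,-0.01],[0,0,-4]]]}}

```text
time: 8.37
tool_pos: [532.5, -21.9, 81.4]
tcp_rot: [-90.0, -0.1, 77.7]
ft_force: [-4.7, 0.8, 3.8]
finger_gap: 26.6
```

```bash
python3 -c "
from h import *
todo(532,-22.5,81)"
```

```text
shift/30 [-0.017 -0.019 -0.012] rot [-0.06  0.05  0.  ] pose [532.5 -21.9  81.4] [-9.003e+01 -7.000e-02  7.768e+01] F [-4.7  0.8  3.8] T [0.088 0.745 0.364] J6 -85.6 gap 26.6 t 8.3667
```

{"method": "arm_command", "body": {"commands": [[0,[-0.01,-0.02,-0.02],[0,0,-4]],[0,[0,0,-0.01],[0,0,-4]],[0,[0,0,-0.01],[0,0,-4]]]}}

```text
time: 8.62
tool_pos: [532.5, -22.0, 81.4]
tcp_rot: [-90.1, -0.1, 65.2]
ft_force: [-4.7, 0.3, 3.8]
finger_gap: 26.9
```

```bash
python3 -c "
from h import *
todo(532,-22.5,81)"
```

```text
shift/30 [-0.018 -0.016 -0.013] rot [-0.07  0.09  0.  ] pose [532.5 -22.   81.4] [-90.05  -0.1   65.16] F [-4.7  0.3  3.8] T [0.092 0.732 0.325] J6 -73.1 gap 26.9 t 8.6167
```

{"method": "arm_command", "body": {"commands": [[0,[-0.01,-0.02,-0.02],[0,0,-4]],[0,[0,0,-0.01],[0,0,-4]],[0,[0,0,-0.01],[0,0,-4]]]}}

```text
time: 8.87
tool_pos: [532.4, -22.1, 81.4]
tcp_rot: [-90.1, -0.1, 52.6]
ft_force: [-4.8, 0.6, 3.4]
finger_gap: 26.9
```

```bash
python3 -c "
from h import *
todo(532,-22.5,81)"
```

```text
shift/30 [-0.014 -0.013 -0.012] rot [-0.07  0.12  0.  ] pose [532.4 -22.1  81.4] [-90.05  -0.13  52.63] F [-4.8  0.6  3.4] T [0.019 0.715 0.336] J6 -60.6 gap 26.9 t 8.8667
```

{"method": "arm_command", "body": {"commands": [[0,[-0.01,-0.01,-0.02],[0,0.1,-4]],[0,[0,0,-0.01],[0,0,-4]],[0,[0,0,-0.01],[0,0,-4]]]}}

```text
time: 9.12
tool_pos: [532.4, -22.2, 81.4]
tcp_rot: [-90.0, -0.1, 40.1]
ft_force: [-4.8, 1.0, 4.6]
finger_gap: 26.7
```

```bash
python3 -c "
from h import *
todo(532,-22.5,81)"
```

```text
shift/30 [-0.013 -0.01  -0.012] rot [-0.05  0.06 -0.  ] pose [532.4 -22.2  81.4] [-9.000e+01 -7.000e-02  4.011e+01] F [-4.8  1.   4.6] T [0.083 0.771 0.394] J6 -48.1 gap 26.7 t 9.1167
```

{"method": "arm_command", "body": {"commands": [[0,[-0.01,-0.01,-0.02],[0,0,-4]]]}}

```text
time: 9.2
tool_pos: [532.4, -22.3, 81.3]
tcp_rot: [-90.0, -0.1, 35.9]
ft_force: [-4.7, 3.9, 7.2]
finger_gap: 26.4
```

```bash
python3 -c "
from h import *
todo(532,-22.5,81)"
```

```text
shift/30 [-0.012 -0.008 -0.011] rot [-0.06  0.09  0.  ] pose [532.4 -22.3  81.3] [-90.    -0.1   35.94] F [-4.7  3.9  7.2] T [0.648 0.735 0.384] J6 -43.9 gap 26.4 t 9.2
```

{"method": "arm_command", "body": {"commands": [[0,[-0.01,-0.01,-0.01],[0,0,-4]]]}}

```text
time: 9.28
tool_pos: [532.3, -22.3, 81.4]
tcp_rot: [-90.0, -0.1, 31.8]
ft_force: [-1.9, 2.0, 1.3]
finger_gap: 26.7
```

```bash
python3 -c "
from h import *
todo(532,-22.5,81)"
```

```text
shift/30 [-0.01  -0.006 -0.013] rot [-0.07  0.12  0.  ] pose [532.3 -22.3  81.4] [-90.    -0.14  31.76] F [-1.9  2.   1.3] T [0.426 0.373 0.373] J6 -39.8 gap 26.7 t 9.2833
```

{"method": "arm_command", "body": {"commands": [[0,[0,-0.01,-0.02],[0,0.1,-4]],[0,[0,0,-0.01],[0,0,-4]]]}}

```text
time: 9.45
tool_pos: [532.3, -22.3, 81.4]
tcp_rot: [-89.9, -0.0, 23.4]
ft_force: [-5.4, 0.3, 3.2]
finger_gap: 26.7
```

```bash
python3 -c "
from h import *
todo(532,-22.5,81)"
```

```text
shift/30 [-0.01  -0.007 -0.012] rot [-0.07  0.02 -0.  ] pose [532.3 -22.3  81.4] [-8.994e+01 -4.000e-02  2.342e+01] F [-5.4  0.3  3.2] T [0.048 0.838 0.418] J6 -31.4 gap 26.7 t 9.45
```

{"method": "arm_command", "body": {"commands": [[0,[0,-0.01,-0.02],[0,0,-4]]]}}

```text
time: 9.53
tool_pos: [532.3, -22.4, 81.3]
tcp_rot: [-89.9, -0.0, 19.3]
ft_force: [-6.9, 3.5, 8.7]
finger_gap: 26.4
```

```bash
python3 -c "
from h import *
todo(532,-22.5,81)"
```

```text
shift/30 [-0.01  -0.004 -0.009] rot [-0.08  0.01 -0.  ] pose [532.3 -22.4  81.3] [-8.993e+01 -3.000e-02  1.926e+01] F [-6.9  3.5  8.7] T [0.499 1.132 0.43 ] J6 -27.3 gap 26.4 t 9.5333
```

{"method": "arm_command", "body": {"commands": [[0,[0,0,0],[0,0,-4]]]}}

```text
time: 9.62
tool_pos: [532.2, -22.4, 81.4]
tcp_rot: [-89.9, -0.0, 15.1]
ft_force: [-1.5, 0.3, -2.6]
finger_gap: 26.9
```

```bash
python3 -c "
from h import *
todo(532,-22.5,81)"
```

```text
shift/30 [-0.007 -0.005 -0.014] rot [-0.07  0.   -0.  ] pose [532.2 -22.4  81.4] [-8.993e+01 -2.000e-02  1.509e+01] F [-1.5  0.3 -2.6] T [0.103 0.424 0.47 ] J6 -23.1 gap 26.9 t 9.6167
```

{"method": "arm_command", "body": {"commands": [[0,[0,0,0],[0,0,-3]]]}}

```text
time: 9.7
tool_pos: [532.2, -22.3, 81.4]
tcp_rot: [-89.9, -0.0, 11.9]
ft_force: [-1.9, -0.4, -0.2]
finger_gap: 26.9
```

```bash
python3 -c "
from h import *
todo(532,-22.5,81)"
```

```text
shift/30 [-0.005 -0.006 -0.013] rot [-0.06  0.   -0.  ] pose [532.2 -22.3  81.4] [-8.994e+01 -1.000e-02  1.191e+01] F [-1.9 -0.4 -0.2] T [0.03  0.341 0.468] J6 -19.9 gap 26.9 t 9.7
```

{"method": "arm_command", "body": {"commands": [[0,[0,0,0],[0,0,0]],[0,[0,0,0],[0,0,0]],[0,[0,0,0],[0,0,0]]]}}

```text
time: 9.95
tool_pos: [532.2, -22.3, 81.4]
tcp_rot: [-90.0, -0.0, 12.0]
ft_force: [-2.7, 1.3, 0.8]
finger_gap: 26.5
```

```bash
python3 -c "
from h import *
todo(532,-22.5,81)
a=np.mean([snapshot('scene') for _ in range(4)],0).astype('uint8')
todo()
cv2.imwrite('pics/c5.png',cv2.resize(a[200:260,276:356],(800,600),interpolation=cv2.INTER_CUBIC))"
```

```text
shift/30 [-0.006 -0.005 -0.013] rot [-0.04  0.   -0.  ] pose [532.2 -22.3  81.4] [-8.996e+01 -1.000e-02  1.200e+01] F [-2.7  1.3  0.8] T [0.071 0.501 0.378] J6 -20.0 gap 26.5 t 9.95
shift/30 [0. 0. 0.] rot [-0.04  0.01 -0.  ] pose [532.2 -22.3  81.4] [-8.996e+01 -1.000e-02  1.194e+01] F [-2.3  1.2  0.7] T [0.074 0.441 0.292] J6 -19.9 gap 26.7 t 10.15
```

View pics/c5.png

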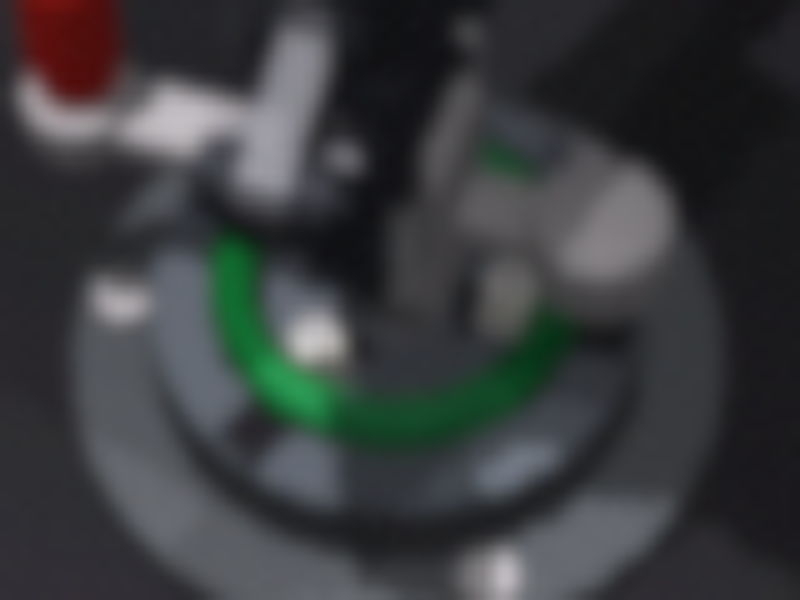

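The pins have moved out: the left one is at about (315,340) in the crop, close against the ring, and the right one is at about (505,300). As a geometric cross-check, I'll compare bangle bore and pin radius.

```bash
python3 - <<'E'
from rel import *
top=cv2.imread('pics/top1.png')
w=(300,224,58,58);h=crop(cv2.cvtColor(top,cv2.COLOR_BGR2HSV),w).astype(int);c=crop(top,w).astype(float)
o=np.clip((c[...,1]-c[...,2]-15)/40,0,1)
def ring(p):
    x,y,R=p;m=np.zeros((58*S,58*S),np.uint8)
    a=np.linspace(0,2*np.pi,90)
    for r,col in((R+5,255),(R-5,0)):
        uv=(proj('top',np.c_[x+r*np.cos(a),y+r*np.sin(a),np.full(90,35.)])-[w[0],w[1]]+.5)*S
        cv2.fillPoly(m,[np.round(uv).astype(np.int32)],col)
    return cv2.GaussianBlur(cv2.resize(m,(58,58),interpolation=cv2.INTER_AREA)/255.,(0,0),.8)
r=minimize(lambda p:((ring(p)-o)**2).sum(),[531,-22,31],method='Nelder-Mead',options=dict(initial_simplex=[[531,-22,31],[534,-22,31],[531,-19,31],[531,-22,34]]));print('ring',r.x,'bore',2*r.x[2]-10,r.fun)
a=snapshot('scene');cv2.imwrite('pics/scene5.png',a)
i0=cv2.imread('pics/scene1.png').astype(float).min(2);i1=a.astype(float).min(2)
sp=np.array([527.5,-23.8])
def pin(im,ang,r0):
    best=[]
    for r in np.arange(15,28,.25):
        p=cyl(sp[0]+r*np.cos(ang),sp[1]+r*np.sin(ang),5,30,43);t=p[24:]
        hull=cv2.convexHull((proj('scene',t)*16).astype(np.int32)); m=np.zeros(im.shape,np.uint8)
        cv2.fillConvexPoly(m,hull,255,cv2.LINE_8,4);best.append((cv2.mean(im,m)[0],r))
    return max(best)
for d in(-12.5,107.5,227.5): print(d,'before',pin(i0,np.radians(d),0),'now',pin(i1,np.radians(d),0))
E
```

```text
ring [531.55019732 -22.08106875  31.22855015] bore 52.457100306165515 22.67801346970905
-12.5 before (177.5, np.float64(22.25)) now (149.2142857142857, np.float64(24.5))
107.5 before (175.26923076923077, np.float64(19.75)) now (84.3076923076923, np.float64(24.5))
227.5 before (123.57692307692308, np.float64(16.0)) now (53.11538461538462, np.float64(23.25))
```

Geometry alone is too coarse: bore about 52.5, pin radius ambiguous. I'll take one more small step to separate the onset of grip from noise.

{"method": "arm_command", "body": {"commands": [[0,[0,0,0],[0,0,-3]]]}}

```text
time: 10.28
tool_pos: [532.1, -22.3, 81.4]
tcp_rot: [-90.0, -0.0, 9.0]
ft_force: [-3.3, 1.2, 1.5]
finger_gap: 26.8
```

```bash
python3 -c "
from h import *
todo(532,-22.5,81)"
```

```text
shift/30 [-0.005 -0.005 -0.012] rot [-0.04 -0.   -0.  ] pose [532.1 -22.3  81.4] [-8.996e+01 -1.000e-02  9.010e+00] F [-3.3  1.2  1.5] T [0.209 0.538 0.475] J6 -17.0 gap 26.8 t 10.2833
```

Moving drag is 0.47 N m against 0.337 free (about +2.2 N at the knob), and the static reading agrees, so I stop here. I'll dwell briefly, then lift off.

{"method": "arm_command", "body": {"commands": [[0,[0,0,0],[0,0,0]],[0,[0,0,0],[0,0,0]],[0,[0,0,0],[0,0,0]],[0,[0,0,0],[0,0,0]]]}}

```text
time: 10.62
tool_pos: [532.2, -22.3, 81.4]
tcp_rot: [-90.0, -0.0, 9.1]
ft_force: [-3.5, 1.5, 1.2]
finger_gap: 26.8
```

```bash
python3 -c "
from h import *
todo(532,-22.5,81)
for i in range(8): snapshot('scene'); print(np.round(sense()['wrist_torque'][2],3),end=' ')
i=snapshot('scene');cv2.imwrite('pics/scene6.png',i)
from rel import red
print(red(i))"
```

```text
shift/30 [-0.005 -0.005 -0.012] rot [-0.04  0.   -0.  ] pose [532.2 -22.3  81.4] [-8.996e+01 -1.000e-02  9.140e+00] F [-3.5  1.5  1.2] T [0.064 0.512 0.318] J6 -17.1 gap 26.8 t 10.6167
0.285 0.305 0.303 0.346 0.359 0.347 0.308 0.325 (array([283.45112782, 198.52631579]), np.int32(133))
```

Static drag is about 0.32 N m against about 0.19 free, which matches. Unload the twist slightly (within the socket play), then lift straight up.

{"method": "arm_command", "body": {"commands": [[0,[0,0,0],[0,0,2.5]],[0,[0,0,0],[0,0,0]]]}}

```text
time: 11.23
tool_pos: [532.3, -22.3, 81.2]
tcp_rot: [-90.0, -0.0, 11.6]
ft_force: [-2.7, 1.3, 0.5]
finger_gap: 26.7
```

```bash
python3 -c "
from h import *
todo(532,-22.5,81)"
```

```text
shift/30 [-0.008 -0.006 -0.007] rot [-0.05  0.02 -0.  ] pose [532.3 -22.3  81.2] [-8.995e+01 -3.000e-02  1.161e+01] F [-2.7  1.3  0.5] T [0.172 0.378 0.06 ] J6 -19.6 gap 26.7 t 11.2333
```

{"method": "arm_command", "body": {"commands": [[0,[0,0,0.15],[0,0,1]],[0,[0,0,0.3],[0,0,0]],[0,[0,0,0.3],[0,0,0]],[0,[0,0,0.3],[0,0,0]],[0,[0,0,0.3],[0,0,0]]]}}

```text
time: 11.65
tool_pos: [531.4, -22.6, 121.8]
tcp_rot: [-89.9, 0.1, 12.5]
ft_force: [-1.5, 0.9, -5.0]
finger_gap: 26.9
```

```bash
python3 -c "
from h import *
todo(525,130,140,11)"
```

```text
shift/30 [-0.214  5.086  0.606] rot [-0.06 -0.1  -1.45] pose [531.4 -22.6 121.8] [-8.992e+01  8.000e-02  1.245e+01] F [-1.5  0.9 -5. ] T [-0.048  0.029  0.044] J6 -20.5 gap 26.9 t 11.65
```

{"method": "arm_command", "body": {"commands": [[0,[0,0,0.6],[0,0,0]],[0,[0,0.5,0.2],[0,0,0]],[0,[0,0.9,0],[0,0,0]],[0,[0,0.9,0],[0,0,0]],[0,[0,0.9,0],[0,0,0]]]}}

```text
time: 12.07
tool_pos: [533.7, 70.3, 155.8]
tcp_rot: [-90.2, -0.3, 11.9]
ft_force: [0.8, -0.3, -3.7]
finger_gap: 26.2
```

{"method": "arm_command", "body": {"commands": [[0,[0,0.9,0],[0,0,0]],[0,[0,0.9,0],[0,0,0]],[0,[0,0.8,0],[0,0,0]],[0,[0,0.2,-0.3],[0,0,0]],[0,[0,0,-0.8],[0,0,0]]]}}

```text
time: 12.48
tool_pos: [537.6, 163.7, 134.5]
tcp_rot: [-90.2, -1.2, 12.0]
ft_force: [1.4, 0.2, -3.6]
finger_gap: 26.5
```

{"method": "arm_command", "body": {"commands": [[0,[0,0,-0.8],[0,0,0]],[0,[0,0,-0.3],[0,0,0]],[0,[0,0,0],[0,0,0]]]}}

```text
time: 12.73
tool_pos: [535.4, 163.9, 98.3]
tcp_rot: [-90.2, -1.0, 12.1]
ft_force: [0.2, 0.6, -4.2]
finger_gap: 26.7
```

```bash
python3 -c "
from h import *
todo(None,None,33,None)"
```

```text
shift/30 [ 0.     0.    -2.177] rot [-0.01  0.98  0.  ] pose [535.4 163.9  98.3] [-90.2   -0.96  12.07] F [ 0.2  0.6 -4.2] T [-0.044  0.052 -0.009] J6 -0.1 gap 26.7 t 12.7333
```

{"method": "arm_command", "body": {"commands": [[0,[0,0,-0.5],[0,1,0]],[0,[0,0,-0.7],[0,0,0]],[0,[0,0,-0.4],[0,0,0]],[0,[0,0,-0.1],[0,0,0]],[0,[0,0,0],[0,0,0]]]}}

```text
time: 13.15
tool_pos: [537.8, 162.0, 50.8]
tcp_rot: [-90.0, -0.1, 11.9]
ft_force: [0.7, -0.4, -3.9]
finger_gap: 26.9
```

```bash
python3 -c "
from h import *
todo(None,None,33,None)"
```

```text
shift/30 [ 0.     0.    -0.594] rot [0.   0.13 0.  ] pose [537.8 162.   50.8] [-90.03  -0.13  11.91] F [ 0.7 -0.4 -3.9] T [ 0.023 -0.039  0.037] J6 -0.3 gap 26.9 t 13.15
```

{"method": "arm_command", "body": {"commands": [[0,[0,0,-0.25],[0,0.1,0]],[0,[0,0,-0.2],[0,0,0]],[0,[0,0,-0.06],[0,0,0]],[0,[0,0,0],[0,0,0]]]}}

```text
time: 13.48
tool_pos: [540.2, 161.9, 38.0]
tcp_rot: [-90.0, -0.3, 11.9]
ft_force: [-1.4, -0.6, -3.8]
finger_gap: 26.6
```

```bash
python3 -c "
from h import *
todo(None,None,33,None)"
```

```text
shift/30 [ 0.     0.    -0.165] rot [-0.04  0.29  0.  ] pose [540.2 161.9  38. ] [-90.02  -0.29  11.87] F [-1.4 -0.6 -3.8] T [-0.071  0.044 -0.01 ] J6 -0.4 gap 26.6 t 13.4833
```

{"method": "arm_command", "body": {"commands": [[0,[0,0,-0.1],[0,0.3,0]],[0,[0,0,-0.07],[0,0,0]],[0,[0,0,-0.05],[0,0,0]]]}}

```text
time: 13.73
tool_pos: [541.2, 162.3, 33.1]
tcp_rot: [-90.0, -0.1, 11.9]
ft_force: [-11.0, -1.7, 17.9]
finger_gap: 26.3
```

```bash
python3 -c "
from h import *
todo(None,None,33,None)"
```

```text
shift/30 [ 0.     0.    -0.004] rot [-0.06  0.06 -0.  ] pose [541.2 162.3  33.1] [-8.995e+01 -7.000e-02  1.188e+01] F [-11.   -1.7  17.9] T [-0.537  1.839 -0.055] J6 -0.4 gap 26.3 t 13.7333
```

Grounded (z 33.1, up force 18 N). Settle, release and retreat straight up.

{"method": "arm_command", "body": {"commands": [[0,[0,0,0],[0,0,0]],[40,[0,0,0],[0,0,0]],[70,[0,0,0],[0,0,0]],[100,[0,0,0],[0,0,0]],[100,[0,0,0],[0,0,0]]]}}

```text
time: 14.15
tool_pos: [543.8, 162.9, 35.8]
tcp_rot: [-90.0, -0.4, 11.9]
ft_force: [0.4, -0.7, 0.1]
finger_gap: 69.5
```

{"method": "arm_command", "body": {"commands": [[100,[0,0,0],[0,0,0]],[100,[0,0,0],[0,0,0]],[100,[0,0,0.3],[0,0,0]],[100,[0,0,0.5],[0,0,0]]]}}

```text
time: 14.48
tool_pos: [541.8, 162.5, 58.0]
tcp_rot: [-90.0, -0.1, 11.9]
ft_force: [-0.9, 1.2, 0.4]
finger_gap: 85.3
```

```bash
python3 -c "
from h import *
todo(None,None,33,None)
a=snapshot('scene');cv2.imwrite('pics/c7.png',cv2.resize(a[180:330,260:460],(800,600),interpolation=cv2.INTER_CUBIC))"
```

```text
shift/30 [ 0.     0.    -0.834] rot [-0.07  0.11 -0.  ] pose [541.8 162.5  58. ] [-89.95  -0.12  11.9 ] F [-0.9  1.2  0.4] T [ 0.027  0.031 -0.009] J6 -0.4 gap 85.3 t 14.4833
```

View pics/c7.png

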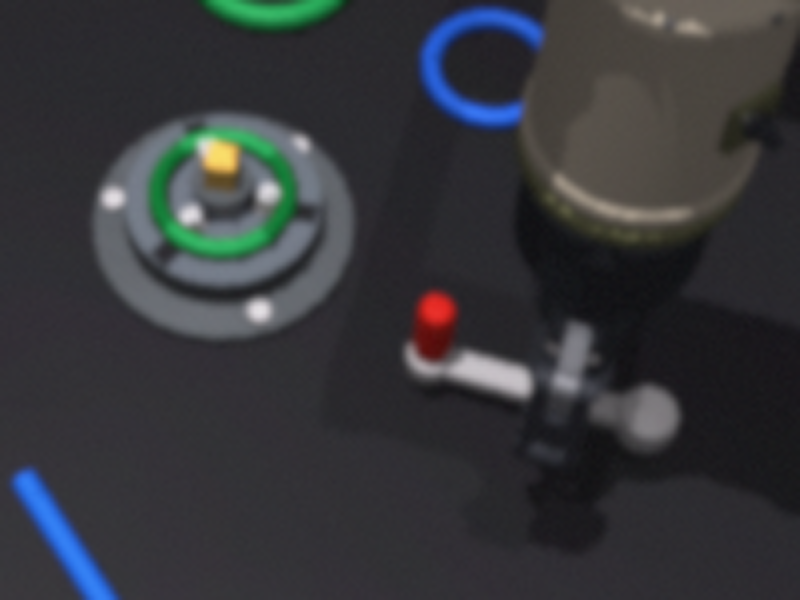

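The crank stands upright (knob 435,325 in the crop). The green bangle lies flat with the pins near its inner edge. Retreat, then check pin contact with an unobstructed view.

{"method": "arm_command", "body": {"commands": [[100,[0,0,1],[0,0,0]],[100,[0,0,1],[0,0,0]],[100,[0,0,1],[0,0,0]],[100,[0,0.5,1],[0,0,0]],[100,[0,0.9,0.5],[0,0,0]]]}}

```text
time: 14.95
tool_pos: [540.9, 201.3, 200.2]
tcp_rot: [-90.0, -0.0, 11.6]
ft_force: [0.9, 0.2, 0.4]
finger_gap: 85.4
```

{"method": "arm_command", "body": {"commands": [[100,[-0.5,0.9,0.3],[0,0,0]],[100,[-0.5,0.9,0.3],[0,0,0]],[100,[-0.5,0.9,0],[0,0,0]],[100,[-0.5,0.9,0],[0,0,0]],[100,[-0.5,0.5,0],[0,0,0]]]}}

```text
time: 15.37
tool_pos: [469.3, 330.7, 230.9]
tcp_rot: [-89.8, -1.1, 11.3]
ft_force: [-0.0, -0.2, 0.3]
finger_gap: 85.5
```

```bash
python3 -c "
from h import *
todo()
A=np.mean([snapshot('top') for _ in range(4)],0).astype('uint8');B=np.mean([snapshot('scene') for _ in range(4)],0).astype('uint8')
cv2.imwrite('pics/top8.png',A);cv2.imwrite('pics/scene8.png',B)
a0=cv2.imread('pics/top1.png');b0=cv2.imread('pics/scene1.png')
f=lambda im,u,v:cv2.resize(im[v-24:v+24,u-32:u+32],(400,300),interpolation=cv2.INTER_CUBIC)
cv2.imwrite('pics/c8.png',np.vstack([np.hstack([f(a0,329,252),f(A,329,252)]),np.hstack([f(b0,316,228),f(B,316,228)])]))"
```

```text
shift/30 [0. 0. 0.] rot [-0.43  1.06 -0.  ] pose [469.3 330.7 230.9] [-89.79  -1.12  11.35] F [-0.  -0.2  0.3] T [-0.009  0.008  0.027] J6 18.8 gap 85.5 t 15.3667
```

View pics/c8.png

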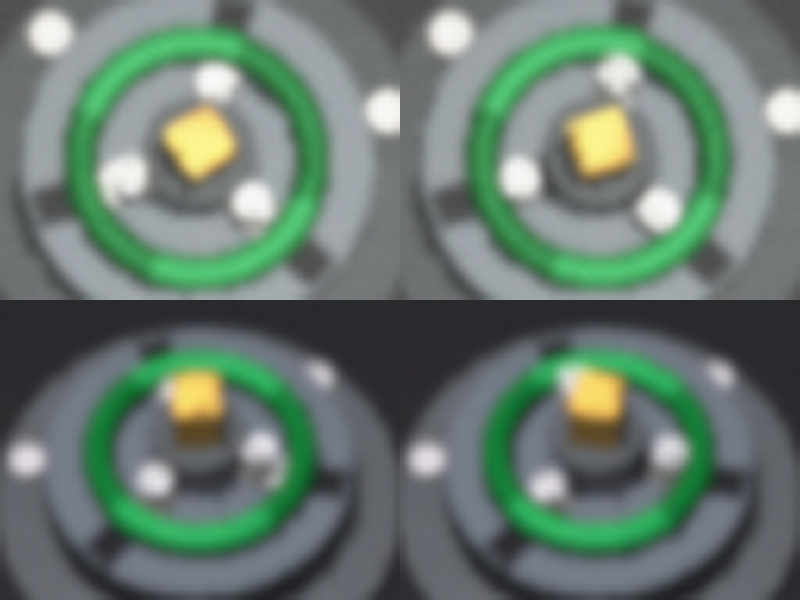

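```bash
python3 - <<'E'
from fit import *
sp=np.array([531.9,-22.3])
a=np.linspace(0,2*np.pi,40)
for f in('top1','top8'):
    im=cv2.imread(f'pics/{f}.png').astype(float);g=im.min(2)
    w=(309,234,42,40);o=np.clip((crop(g,w)-140)/60,0,1)
    print(f)
    for d in(-12,108,228):
        best=None
        for z in (43,):
          def c(p):
            uv=(proj('top',np.c_[p[0]+5*np.cos(a),p[1]+5*np.sin(a),np.full(40,z)])-[w[0],w[1]]+.5)*S
            m=np.zeros((w[3]*S,w[2]*S),np.uint8);cv2.fillConvexPoly(m,np.round(uv).astype(np.int32),255)
            m=cv2.GaussianBlur(cv2.resize(m,(w[2],w[3]),interpolation=cv2.INTER_AREA)/255.,(0,0),.8)
            return -(m*o).sum()+.5*(m*m).sum()
          p0=sp+20*np.array([np.cos(np.radians(d)),np.sin(np.radians(d))])
          r=minimize(c,p0,method='Nelder-Mead',options=dict(initial_simplex=[p0,p0+[2,0],p0+[0,2]]))
          v=r.x-sp;print(d,np.round(r.x,2),'r %.2f ang %.1f'%(np.hypot(*v),np.degrees(np.arctan2(v[1],v[0]))),round(r.fun,2))
    ws=(314,238,30,26);ob=crop(im,ws);os_=np.clip((ob[...,2]-ob[...,0]-25)/40,0,1)
    for q in(15,40,60): print('spindle',fit(SP,[531.5,-22.3,np.radians(q)],{'top':os_},{'top':ws}))
    w2=(300,224,58,58);c2=crop(im,w2);o2=np.clip((c2[...,1]-c2[...,2]-15)/40,0,1)
    uv=np.argwhere(o2>.5)[:,::-1].astype(float)+[w2[0],w2[1]]
    P=np.array([back('top',x,35)[:2] for x in uv]);cen=(P.max(0)+P.min(0))/2;rad=np.hypot(*(P-cen).T);print('ring cen',cen,P.mean(0),'pct radii',np.percentile(rad,[1,5,50,95,99]))
E
```

```text
top1
-12 [550.91 -26.19] r 19.41 ang -11.6 -14.89
108 [525.41  -2.56] r 20.78 ang 108.2 -17.01
228 [519.29 -37.64] r 19.86 ang -129.4 -16.06
spindle ([np.float64(532.4272204245347), np.float64(-22.272158288188145), np.float64(32.77244337817216)], np.float64(5.108420418431365))
spindle ([np.float64(532.3977101512094), np.float64(-22.37745639479499), np.float64(35.05674572651885)], np.float64(4.927861200158905))
spindle ([np.float64(532.3438460040877), np.float64(-22.42796719607342), np.float64(34.73054965897635)], np.float64(5.034583954724615))
ring cen [531.27006127 -22.84913428] [531.14528518 -22.39838469] pct radii [26.65917674 27.26471029 31.77879964 35.72905002 36.36658301]
top8
-12 [552.99 -27.19] r 21.65 ang -13.1 -12.67
108 [525.    -1.39] r 22.02 ang 108.3 -14.74
228 [517.65 -39.28] r 22.17 ang -130.0 -15.74
spindle ([np.float64(532.4032316152669), np.float64(-22.718985760222022), np.float64(21.095865674318393)], np.float64(4.4432498450283))
spindle ([np.float64(532.530655931431), np.float64(-22.620457959550958), np.float64(20.151270477397745)], np.float64(4.477577106253488))
spindle ([np.float64(532.4236868030687), np.float64(-22.555635525770732), np.float64(24.77490375892291)], np.float64(4.718492042300087))
ring cen [531.3396118  -22.89099479] [531.561388   -22.66683193] pct radii [26.6705778  27.33331931 31.7561555  35.60824141 36.31273059]
```

```bash
python3 - <<'E'
from h import *
a=cv2.imread('pics/top1.png');b=cv2.imread('pics/top8.png')
for n,(u,v,w,h) in dict(block=(445,220,80,140),pen=(262,122,80,48),loupe=(138,130,26,40)).items():
    print(n,cv2.phaseCorrelate(a[v:v+h,u:u+w].mean(2),b[v:v+h,u:u+w].mean(2)))
s=sense();print(s['time'],s['tool_pos'],s['ft_force'],s['finger_gap'])
print(hand_in())
E
```

```text
block ((-0.008610267402609395, 0.00502781953959186), 0.9703177309125951)
pen ((-0.07021733728804236, -0.0786262421875179), 1.0610563853777846)
loupe ((0.4983195263392908, -0.005694797520138906), 0.97385935175501)
15.7667 [470.54856175 327.12100312 229.32102385] [ 0.44798496 -0.02598624  0.74891026] 85.31218267320125
the job is handed in; nothing more can be done
None
```

The job is done and handed in at 15.8 s. No verdict came back, and the pin forces were only inferred from drag, not measured directly.

- **Fitting:** I seated the crank fully home. It pushed back with about 43 N at the height where its underside meets the collar.
- **Winding:** I wound it clockwise about 1.8 rad. The moving drag rose from about 0.34 to 0.47 N m, which is roughly 2.2 N more at the knob. The drag at rest agreed, about 0.32 N m against an assumed free value of about 0.19.
- **Placing:** I eased off the twist, lifted the crank off and stood it upright about 185 mm from the spindle. Then I released it and moved the arm clear.

**Last checks:**
- The crank was standing and the green bangle lay flat, with its centre shifted less than 0.5 mm.
- The block (with the two bangles on it), the pen and the loupe showed no real movement; the largest shift was 0.5 pixel at the loupe.

**Checks that disagreed:**
- **Drag slope:** the drag climbed more slowly than described, about 2.5 N over 0.7 rad instead of 5 N within 0.3 rad.
- **Pin travel:** the images show the pins moving out about 2 mm, where the turn implies about 3.4 mm. I put this down to the pins already pressing on the bangle and to image blur.
- **Spindle angle:** it looks about 5° short of what the crank angle implies, which is close to the measurement error.

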